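Gauge the depth of a dry-block well

ROBOT

A 6-joint arm with a two-finger parallel gripper is mounted at the origin on the work surface. World frame = base frame: x ahead of the robot, y to its left, z up, the work surface at z = 0. Lengths are in m, angles in rad, forces in N, time in s.
With the tool pointing down it reaches from about 0.35 to 0.975 m from the base axis. Payload 4.9 kg.
Tool frame: the origin (TCP) lies at the very end of the fingers, on their centre line; the grasp point (between the pads) lies 19 mm behind it (manip.grasp_offset is the distance from the TCP to the grasp point, in m); z points along the fingers, y is the line along which they close (so a half turn about z gives the same grasp; the last joint's range is limited). The gripper opens to 85 mm and grips with 20 to 120 N. Pads are 22 mm wide; open, the fingers measure 114 mm over their backs; the gripper's body (76 mm by 85 mm) begins 54 mm behind the grasp point. The pads swing forward as they close: fully open they stand 13 mm farther back than shut.
Start: joints at [-1.373, 0.053, 1.613, -0, 1.476, -0.119], TCP at [0.195, -0.594, 0.231] pointing down, gripper open.
Joint ranges: [-3.01, 3.01], [-1.01, 2.22], [0.06, 2.58], [-1.02, 4.17], [0.09, 2.62], [-3.14, 3.14]. Speed limits (rad/s): [2.57, 2.57, 3.14, 3.14, 3.14, 3.14].

INTERFACE

Orientations are given as a unit quaternion [w, x, y, z].
In Python, from plant import manip, eyes, job_done, models gives the robot as it stands.
- The arm moves only by the tool servo_tool, never from a script. Its argument "motion" is one flat list of numbers, 5 for each row, row after row: the opening, from -1 (shut) to 1 (fully open), then the shift along the tool's x, y, z normalised to -1 to 1, where 1 is 120 mm, then the turn about the tool's z normalised to -1 to 1, where 1 is 45 degrees. A call has 1 to 5 rows; each row is the pose to reach, as a shift and turn from the pose commanded when the call began, along the tool's axes at that moment; what a row does not reach only later rows make up. A row lasts 1/8 s, in which the tool goes at most 62.5 mm and 10.7 degrees, less where a joint would pass 70% of its speed; a pose out of reach is approached as far as the arm can. A call with a number of a shift or a turn outside -1 to 1 is refused whole. A call with a gripper value outside its range is refused whole. The fingers move at their own pace and stop on an object; the grip force is fixed at half the most. Time passes only in rows, so rows that repeat a pose let the fingers close. It gives the time, the measured TCP pose, the force, the opening and the grip force at its end, in the units of the state.
- manip.state(): the state, without advancing time (a new reading comes with each control period).
- eyes.grab_frame(name): name is "scene" or "side" or "wrist"; returns (picture, depth): 384x512x3 uint8, red, green, blue; 384x512 float32, m along the optical axis (not along the pixel's ray), 0 where there is no reading.
- eyes.camera_params(name): a dict with "fov_y" (degrees; the focal length in pixels is half the picture's height over the tangent of half this angle, whatever the lens; pixels are square), "cx", "cy" (the principal point, pixels), "D" ([k1, k2, p1, p2, k3] as OpenCV has them; the pictures are not rectified), "pose" (4x4, takes a point from camera to world coordinates); the wrist camera has in their place "T_tool_cam" (4x4, takes a point from camera to tool coordinates, whose origin is the TCP and whose axes are the flange's). Camera axes: x right, y up, looking along -z (the intrinsics and any distortion apply to the point x, -y, -z); pixel columns grow to the right and rows downward; lengths in m; the calibration is good to about 2 mm. A picture is of the moment at which its call begins: read the wrist's pose just before it. camera_params takes no time and is no camera call.
- job_done(): hands the job in; it is judged then, once.
Trained networks look in the newest picture that a camera, given by its name, has taken for a name from the list of things; names that differ only in an ending like _2 or _b are one class to them, and where a whole thing is asked for, a point or a joint stands for the part that bears it (a point fixed in the world has none). Each returns a list of dicts, best first, with "p" (0 to 1); they miss things now and then, are a little off and sometimes report something else, mostly with a low value. They report only what shows in the picture. A call takes as long as a camera call.
- models.regions_of(camera, label): "mask" (384x512 bool, what is visible of it) and "pixel" ([column, row] in pixels, amid what is visible of it).
The state is a dict: "time": time; "joint_pos": joint angles; "joint_vel": joint speeds; "joint_efforts": joint torques, N m; "tool_pos": TCP position; "tool_rot": TCP orientation; "contact_force": force on the tool from outside, world axes, zero at the start; "ft_torque": the same for the moment, N m; "gripper_width": opening from 0.0 (shut) to 1.0 (fully open); "grasp_force": force on a finger pad.
Only numpy, scipy, OpenCV 4.12 (cv2) and the standard library are available. Lean on these libraries where they do the work, as an engineer would, in place of code of your own. Each camera call takes 0.05 s, during which the arm holds its last target. There are 200 camera calls.

TASK

Take the steel depth rod out of the white rack and slide it, knob up, into the wide well of the aluminium dry block, lowering it gently (no dropping, no ramming) until it bottoms, and leave it standing there. Then read how high it stands: slide the pointer on the height stand up until the top face of its bar is level, within 6 mm, with the top of the rod's knob, and let go. Leave the bottles and the beaker where they are.

Things in the scene. Friction and masses are not known exactly. Their poses are not given: they have to be found in the camera images.
- rod: loose depth rod, 150 mm long, about 140 g: a steel shank of 14 mm diameter with dark rings every 10 mm and a chamfered lower end, and on top a black cylindrical knob, 26 mm diameter, 34 mm high. Origin at the centre of its lower end, z towards the knob. It starts upright in the middle hole of the white rack, lower end 5 mm and top 155 mm above the table.
- rod_knob (a point): centre of the rod's knob, 133 mm above the lower end and 17 mm below the top: where to grip it
- rod_top (a point): centre of the flat top of the rod's knob, 150 mm above the lower end
- rack: white plastic rack fixed to the table, 70 x 140 x 55 mm (x, y, z), with three holes of 19 mm along its y, 45 mm apart; the rod stands in the middle one, 50 mm deep. Origin at the centre of its underside. Its place and yaw vary.
- dry_block: aluminium dry block fixed to the table, 120 x 84 mm (x, y), its top face 95 mm above the table, on a grey foot 136 x 100 mm. It has one wide well of 18 mm diameter and three narrow ones (10 mm, too narrow for the rod). Origin at the centre of its underside, z up. Its place and yaw vary.
- well_mouth (a point): centre of the mouth of the wide well, on the block's top face (28 mm from the block's centre along the block's x). 18 mm wide plus a 4 mm chamfer all round; vertical and blind, with a flat rigid floor at a depth not known beforehand, 45 to 85 mm below the top face, so that 65 to 105 mm of the rod stays exposed.
- stand: height stand fixed to the table: a grey base plate 150 x 90 x 16 mm and an upright steel post of 16 mm diameter, 232 mm high, 55 mm from the base centre along the stand's +x. Origin at the centre of the underside. The pointer slides up and down the post. The place and yaw vary.
- pointer_edge (a point): point on the top face of the pointer's horizontal bar, at its narrow free end, 127 mm from the post's axis along the stand's -x; axes as the stand's, z up. The bar is 8 mm thick and 12 mm wide and slides only vertically; its top face starts 95 to 145 mm above the table, below the height needed, and can reach 215 mm. It takes about 7 N to raise and stays where it is left.
- pointer_grip (a point): grip point in the upright grey tab on the pointer's bar, for gripping from above: 14 mm thick along the stand's y, 26 mm along its x, 50 mm high from the bar's top face; this point is 30 mm above the bar's top face, 54 mm from the free end and 73 mm from the post's axis. Axes as the stand's.
- reagent_bottle: amber bottle, 60 mm diameter, 120 mm high, a loose bystander; origin at the centre of its underside
- sample_jar: white jar, 64 mm diameter, 75 mm high, a loose bystander; origin at the centre of its underside
- beaker: glass beaker, 68 mm rim diameter, 80 mm high, a loose bystander; origin at the centre of its underside
- pointer: the sliding pointer itself: grey sleeve on the post, bar and tab; origin level with the bar's top face, on the vertical through the stand's origin; axes as the stand's

How it is judged:
By the outcome, as a careful person would: the job done as asked, in the order asked, and still so for the second after the job is handed in, with the robot touching nothing.
It also fails if it takes over 58 s, if anything falls off the work surface, if the arm or the gripper's body presses on something with over 40 N, if the wrist force passes 120 N, or if a joint passes its speed limit or range.

## Working session

There is one attempt and no reset: what is moved stays moved. The work goes in short steps, Python scripts to look and compute and a tool call to move; the robot and the scene stay as the last step left them, time stands still between calls to the robot, and variables do not carry over. Pictures are saved under pics/ and viewed, at most 10 in all, crops included, and the job is handed in when it is done.

Besides the shell and the picture viewer there is one more tool, called after "Request:" by a JSON object that holds its "op" and its "data", one argument or row to a line. servo_tool: Moves the arm, as the interface text tells. Its arguments: {"type":"object","properties":{"motion":{"type":"array","items":{"type":"number","minimum":-1,"maximum":1}}},"required":["motion"]}

```bash
ls; mkdir -p pics; cat > h.py <<'E'
import numpy as np, cv2
from plant import manip, eyes, models
from scipy.spatial.transform import Rotation as R
def Rt(s): q=s["tool_rot"]; return R.from_quat([q[1],q[2],q[3],q[0]]).as_matrix()
def grab(n):
    s=manip.state(); rgb,d=eyes.grab_frame(n); p=eyes.camera_params(n)
    if "pose" in p: T=np.array(p["pose"])
    else:
        W=np.eye(4); W[:3,:3]=Rt(s); W[:3,3]=s["tool_pos"]; T=W@np.array(p["T_tool_cam"])
    f=192/np.tan(np.radians(p["fov_y"])/2)
    K=np.array([[f,0,p["cx"]],[0,f,p["cy"]],[0,0,1]])
    return rgb,d,K,np.array(p["D"],float),T
def cloud(d,K,D,T):
    v,u=np.mgrid[:384,:512]
    n=cv2.undistortPoints(np.stack([u,v],-1).reshape(-1,1,2).astype(np.float64),K,D).reshape(384,512,2)
    P=np.stack([n[...,0]*d,-n[...,1]*d,-d],-1)
    return P@T[:3,:3].T+T[:3,3]
def ray(px,K,D,T,z):
    n=cv2.undistortPoints(np.array(px,float).reshape(-1,1,2),K,D).reshape(-1,2)
    r=np.c_[n[:,0],-n[:,1],-np.ones(len(n))]@T[:3,:3].T
    return T[:3,3]+r*((z-T[2,3])/r[:,2])[:,None]
def save(n,rgb): cv2.imwrite(f"pics/{n}.png",rgb[...,::-1])
E
python3 - <<'E'
from h import *
s=manip.state(); print({k:np.round(v,3) for k,v in s.items()}); print(Rt(s).round(3),manip.grasp_offset)
ims=[]
for c in ["scene","side"]:
    rgb,d,K,D,T=grab(c); P=cloud(d,K,D,T); save(c+"0",rgb); np.save(c+"0.npy",P)
    print(c,K[0,0],D,T.round(2).tolist())
    for l in ["rod_knob","rack","dry_block","well_mouth","stand","pointer_edge","pointer_grip","pointer","reagent_bottle","sample_jar","beaker"]:
        for r in models.regions_of(c,l)[:2]:
            m=r["mask"]&(d>0); Q=P[m]
            if len(Q): print(l,round(r["p"],2),np.round(r["pixel"]),m.sum(),np.median(Q,0).round(3),np.percentile(Q,2,0).round(3),np.percentile(Q,98,0).round(3))
E
```

```text
pics
{'time': np.float64(0.0), 'joint_pos': array([-1.373,  0.053,  1.614, -0.   ,  1.476, -0.119]), 'joint_vel': array([-0.   , -0.001,  0.   ,  0.   ,  0.   , -0.001]), 'joint_efforts': array([ 1.0000e-03, -3.9368e+01, -3.7018e+01,  0.0000e+00,  7.0000e-03,
       -0.0000e+00]), 'tool_pos': array([ 0.195, -0.593,  0.23 ]), 'tool_rot': array([-0.001,  0.987,  0.158, -0.   ]), 'contact_force': array([ 0.204, -0.899, -0.449]), 'ft_torque': array([-0.037, -0.025,  0.004]), 'grasp_force': np.float64(0.0), 'gripper_width': np.float64(1.0)}
[[ 0.95   0.312 -0.   ]
 [ 0.312 -0.95   0.002]
 [ 0.    -0.002 -1.   ]] 0.0187
scene 404.2306373392611 [-0.10756382  0.          0.          0.          0.        ] [[-0.84, -0.36, 0.4, 1.03], [0.54, -0.53, 0.65, 0.81], [-0.02, 0.77, 0.64, 0.86], [0.0, 0.0, 0.0, 1.0]]
rod_knob 0.65 [314. 227.] 263 [0.53  0.276 0.129] [0.514 0.26  0.052] [0.538 0.284 0.157]
rack 0.67 [305. 247.] 1712 [0.541 0.29  0.052] [0.489 0.205 0.003] [0.564 0.343 0.058]
dry_block 0.72 [237. 190.] 1875 [0.591 0.002 0.074] [ 0.51  -0.067  0.005] [0.645 0.037 0.097]
well_mouth 0.93 
[... 2054 characters left out ...]
0.085] [ 0.57  -0.205  0.156]
pointer_grip 0.53 [233. 156.] 321 [ 0.733 -0.195  0.049] [ 0.708 -0.238  0.007] [ 0.765 -0.182  0.076]
pointer 0.74 [295. 143.] 232 [ 0.516 -0.26   0.11 ] [ 0.477 -0.462 -0.001] [ 0.574 -0.205  0.157]
pointer 0.29 [192. 226.] 575 [0.726 0.207 0.068] [0.707 0.177 0.001] [0.759 0.222 0.12 ]
reagent_bottle 0.87 [192. 226.] 560 [0.725 0.208 0.068] [0.707 0.18  0.002] [0.757 0.222 0.12 ]
reagent_bottle 0.52 [245. 245.] 204 [0.52  0.278 0.134] [0.51  0.261 0.051] [0.533 0.285 0.156]
sample_jar 0.72 [234. 156.] 276 [ 0.731 -0.195  0.05 ] [ 0.709 -0.232  0.009] [ 0.759 -0.182  0.076]
beaker 0.82 [229. 314.] 855 [0.518 0.438 0.051] [0.486 0.414 0.005] [0.546 0.476 0.082]
```

```bash
python3 - <<'E'
from h import *
a=cv2.imread("pics/scene0.png"); c=a[90:330,130:400]
cv2.imwrite("pics/c.png",cv2.resize(c,None,fx=2.4,fy=2.4,interpolation=cv2.INTER_CUBIC))
for n in ["scene","side"]:
    P=np.load(n+"0.npy").reshape(-1,3)
    def box(lo,hi): return P[((P>lo)&(P<hi)).all(1)]
    Q=box([.47,.22,.145],[.6,.34,.165]); print("knobtop",Q[:,:2].mean(0),(Q.max(0)+Q.min(0))/2,Q[:,2].max(),len(Q))
    Q=box([.47,-.09,.090],[.68,.08,.100]); r=cv2.minAreaRect(Q[:,:2].astype(np.float32)); print("block",r,len(Q))
    Q=box([.44,.18,.049],[.62,.40,.060]); r=cv2.minAreaRect(Q[:,:2].astype(np.float32)); print("rack",r)
    Q=box([.4,-.36,.010],[.65,-.14,.021]); r=cv2.minAreaRect(Q[:,:2].astype(np.float32)); print("base",r)
    Q=box([.4,-.36,.17],[.65,-.14,.26]); print("post",Q.mean(0),Q.min(0),Q.max(0),len(Q))
    Q=box([.45,-.32,.06],[.6,-.19,.17]);h=np.histogram(Q[:,2],np.arange(.06,.172,.004)); print(h[0])
E
```

```text
knobtop [0.52757709 0.27457297] [0.52614619 0.27240419 0.15166006] 0.15817578603812765 82
block ((0.575791597366333, -0.022273190319538116), (0.12375067919492722, 0.0876430943608284), 19.60420036315918) 730
rack ((0.5244811773300171, 0.2712366282939911), (0.07382023334503174, 0.1429092437028885), 4.225410461425781)
base ((0.524529755115509, -0.256156325340271), (0.15697020292282104, 0.09161397069692612), 42.21712112426758)
post [ 0.56763243 -0.21705722  0.20620812] [ 0.55782652 -0.23009885  0.17029919] [ 0.57548779 -0.20942837  0.23509598] 106
[ 6  3  5  4  4  3  2  6  6 16 16 32 28 22 30 12 14  8 12 14 12  5 17 12
 22  5  6]
knobtop [0.52140946 0.27455725] [0.52188674 0.27314204 0.15127451] 0.15715122084301492 77
block ((0.5723105072975159, -0.023401819169521332), (0.11701735854148865, 0.08987866342067719), 19.638471603393555) 565
rack ((0.5222306847572327, 0.27112340927124023), (0.07070547342300415, 0.14482396841049194), 3.666977882385254)
base ((0.5212168097496033, -0.25515836477279663), (0.1498968005180359, 0.09877001494169235), 41.507389068603516)
post [ 0.56225269 -0.21580097  0.20608195] [ 0.55460753 -0.2280942   0.17107641] [ 0.5731607  -0.20990951  0.23285152] 76
[ 5  2  4  4  3  3  0  7  6 14 28 44 25 23 18  9 14 13  4 15  8 15 11 16
 14  2  4]
```

View pics/c.png

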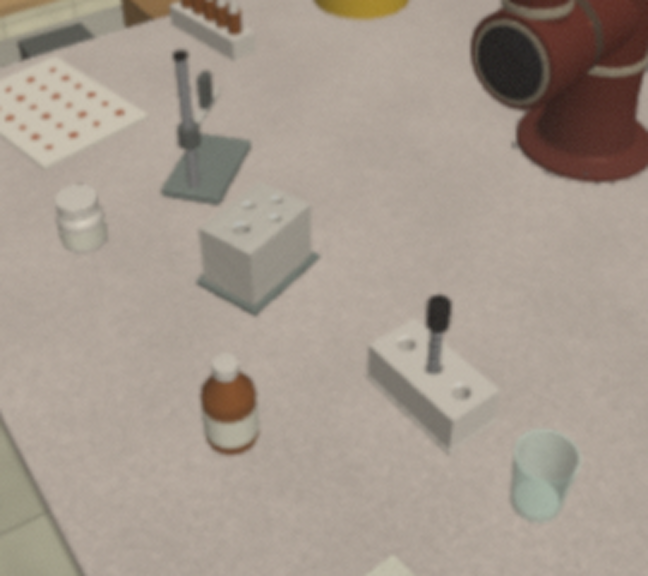

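The crop shows the wide well at full-picture pixel (230,185), the end of the block nearest the scene camera. The rod is in the rack at about (312,228), and the pointer tab is at about (215,127), to the robot's side of the post. I'll start moving with the gripper turned to the stand's yaw.

Request:
{"op": "servo_tool", "data": {
  "motion": [1, 0.35, -0.35, -0.1, -0.2, 1, 0.7, -0.7, -0.3, -0.4, 1, 1, -1, -0.4, -0.53, 1, 1, -1, -0.4, -0.53]
}}

```text
time: 1.7
tool_pos: [0.273, -0.4409, 0.2815]
tool_rot: [0.002, 0.933, 0.36, 0.0]
contact_force: [-0.3, -0.4, -0.4]
gripper_width: 0.999
grasp_force: 0.0
```

```bash
cat >> h.py <<'E'
def to(x,y,z):
    s=manip.state(); M=Rt(s); print("t",round(float(s["time"]),2),"pos",np.round(s["tool_pos"],4),"yaw",np.degrees(np.arctan2(M[1,0],M[0,0])).round(1),"F",np.round(s["contact_force"],1),"units to",(x,y,z),(M.T@(np.array([x,y,z])-s["tool_pos"])/.12).round(3))
E
python3 -c "
from h import *
to(.45,-.13,.27)
print(np.round(eyes.camera_params('wrist')['T_tool_cam'],3).tolist(),eyes.camera_params('wrist')['fov_y'])
r=ray([[230.4,185.4]],*grab('scene')[2:],.095);print(r)"
```

```text
t 1.7 pos [ 0.273  -0.4409  0.2815] yaw 42.2 F [-0.3 -0.4 -0.4] units to (0.45, -0.13, 0.27) [ 2.834 -0.927  0.089]
[[0.0, 0.96, 0.28, 0.069], [1.0, 0.0, -0.0, -0.0], [-0.0, 0.28, -0.96, -0.143], [0.0, 0.0, 0.0, 1.0]] 63.975870088514746
[[ 0.60319123 -0.00990562  0.095     ]]
```

Request:
{"op": "servo_tool", "data": {
  "motion": [1, 0.5, 0, 0, 0, 1, 1, 0, 0, 0]
}}

```text
time: 2.0
tool_pos: [0.3606, -0.3625, 0.2785]
tool_rot: [-0.0, 0.934, 0.356, -0.0]
contact_force: [0.9, -0.2, -0.1]
gripper_width: 0.995
grasp_force: 0.0
```

Request:
{"op": "servo_tool", "data": {
  "motion": [1, 0.5, 0, 0, 0, 1, 1, 0, 0, 0, 1, 1, 0, 0, 0]
}}

```text
time: 2.38
tool_pos: [0.4515, -0.2802, 0.2783]
tool_rot: [-0.001, 0.933, 0.36, -0.0]
contact_force: [-0.4, 0.5, -0.3]
gripper_width: 0.999
grasp_force: 0.0
```

```bash
python3 - <<'E'
from h import *
rgb,d,K,D,T=grab("wrist"); save("w1",rgb); P=cloud(d,K,D,T); np.savez("w1.npz",P=P,K=K,D=D,T=T); to(.5,0,.28)
Q=P[(P[...,2]>.03)&(P[...,1]<-.15)]
print(np.histogram(Q[:,2],np.arange(.03,.25,.004)))
print(d[::96,::128])
E
```

```text
t 2.42 pos [ 0.4504 -0.2816  0.2784] yaw 42.1 F [-0.3 -0.3 -0.2] units to (0.5, 0, 0.28) [ 1.88  -1.463 -0.013]
(array([ 63,  59, 349,  36,  22,  12,   0,   0,   0,   0,   0,   0,   0,
         0,   1,  11,   9,  15,  44, 968,  47, 241, 371,  26,  22,  31,
        25,  31,  33,  32,  38, 200, 365,  26,  24,  28,  28,  28,  34,
        28,  38,  34,  42,  40,  42,  46,  37,  10,   1,  54, 533,  10,
         0,   0]), array([0.03 , 0.034, 0.038, 0.042, 0.046, 0.05 , 0.054, 0.058, 0.062,
       0.066, 0.07 , 0.074, 0.078, 0.082, 0.086, 0.09 , 0.094, 0.098,
       0.102, 0.106, 0.11 , 0.114, 0.118, 0.122, 0.126, 0.13 , 0.134,
       0.138, 0.142, 0.146, 0.15 , 0.154, 0.158, 0.162, 0.166, 0.17 ,
       0.174, 0.178, 0.182, 0.186, 0.19 , 0.194, 0.198, 0.202, 0.206,
       0.21 , 0.214, 0.218, 0.222, 0.226, 0.23 , 0.234, 0.238, 0.242,
       0.246]))
[[0.37288272 0.37206444 0.3705155  0.3723798 ]
 [0.40510908 0.40370125 0.38803482 0.40152925]
 [0.43993396 0.439248   0.44011316 0.43740186]
 [0.4824004  0.10608599 0.48340333 0.1058301 ]]
```

View pics/w1.png

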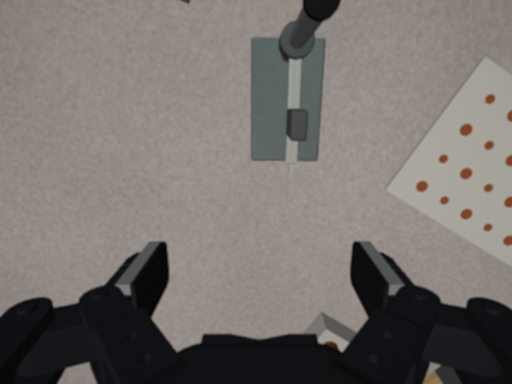

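The wrist view shows the pointer bar running from the sleeve at (297,38) to the free end at (291,172), with the tab at (298,118). The bar is aligned with the picture to within a few degrees. Next is the block.

```bash
python3 - <<'E'
from h import *
f=np.load("w1.npz"); P=f["P"].reshape(-1,3)
a=lambda lo,hi:P[((P>lo)&(P<hi)).all(1)]
Q=a([.45,-.33,.153],[.56,-.2,.163]); print("tab",cv2.minAreaRect(Q[:,:2].astype(np.float32)),np.median(Q[:,2]),len(Q))
Q=a([.5,-.3,.226],[.62,-.17,.24]); print("post",(Q.max(0)+Q.min(0))/2,Q.mean(0))
Q=a([.44,-.35,.104],[.6,-.18,.1115]); print("bar",cv2.minAreaRect(Q[:,:2].astype(np.float32)),np.median(Q[:,2]))
E
```

```text
tab ((0.5328121185302734, -0.25062522292137146), (0.08575382828712463, 0.01403726078569889), 42.43901443481445) 0.15830878317425098 570
post [ 0.56248603 -0.22392722  0.23076072] [ 0.56057698 -0.22546717  0.23218755]
bar ((0.5201656222343445, -0.26509159803390503), (0.1300007849931717, 0.024004483595490456), 46.941993713378906) 0.10839991812792671
```

Request:
{"op": "servo_tool", "data": {
  "motion": [1, 0.5, -0.4, 0, 0, 1, 1, -0.8, 0, 0, 1, 1, -0.8, 0, 0]
}}

```text
time: 2.8
tool_pos: [0.4742, -0.1299, 0.2789]
tool_rot: [-0.0, 0.934, 0.358, -0.0]
contact_force: [0.7, -0.9, 0.3]
gripper_width: 1.0
grasp_force: 0.0
```

Request:
{"op": "servo_tool", "data": {
  "motion": [1, 0.4, -0.4, 0, 0, 1, 0.8, -0.8, 0, 0, 1, 0.8, -0.8, 0, 0, 1, 0.8, -0.8, 0, 0]
}}

```text
time: 3.3
tool_pos: [0.4818, 0.0042, 0.279]
tool_rot: [0.0, 0.934, 0.358, -0.0]
contact_force: [-0.5, 0.1, -0.7]
gripper_width: 1.002
grasp_force: 0.0
```

```bash
python3 - <<'E'
from h import *
rgb,d,K,D,T=grab("wrist"); save("w2",rgb); P=cloud(d,K,D,T); np.savez("w2.npz",P=P,K=K,D=D,T=T,d=d); to(.52,.2715,.28)
Q=P[(P[...,2]>.09)&(P[...,2]<.1)&(P[...,0]<.68)]; print("block",cv2.minAreaRect(Q[:,:2].astype(np.float32)),np.median(Q[:,2]),len(Q))
E
```

```text
t 3.35 pos [0.4818 0.0037 0.279 ] yaw 41.9 F [0.  0.1 0.3] units to (0.52, 0.2715, 0.28) [ 1.727 -1.449 -0.01 ]
block ((0.5894864797592163, -0.09351657330989838), (0.12939155101776123, 0.2399965226650238), 11.922453880310059) 0.09562899224886245 9495
```

View pics/w2.png

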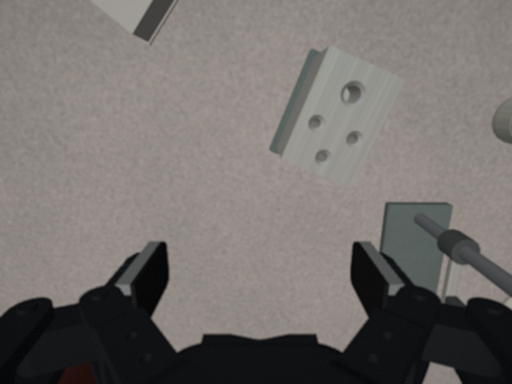

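The wide well is at (351,92), and the three narrow ones are at (316,122), (353,138) and (322,156).

```bash
python3 - <<'E'
from h import *
f=np.load("w2.npz"); P=f["P"]; 
print("well",ray([[351.5,91.5]],f["K"],f["D"],f["T"],.095))
Q=P[(P[...,2]>.09)&(P[...,2]<.1)&(P[...,0]<.68)&(P[...,1]>-.1)]; r=cv2.minAreaRect(Q[:,:2].astype(np.float32)); print("block",r)
# hole centre from depth: pixels below the top inside the local window
g=cv2.imread("pics/w2.png",0)[70:115,330:375]; print(P[91,352],P[91,335], P[91,368])
w=P[70:115,330:375,2]; m=(w<.085)&(w>.0); v,u=np.nonzero(m); print("hole px",u.mean()+330,v.mean()+70,m.sum())
b=(g<g.mean()-12).astype(np.uint8); n,l,st,ce=cv2.connectedComponentsWithStats(b); print(st[1:4].tolist(),ce[1:4])
f=np.load("w1.npz"); P=f["P"].reshape(-1,3)
Q=P[((P>[.45,-.33,.156])&(P<[.535,-.2,.161])).all(1)]; print("tab",cv2.minAreaRect(Q[:,:2].astype(np.float32)),len(Q))
print("bar end ray", ray([[291.5,172],[298,110]],f["K"],f["D"],f["T"],.108))
E
```

```text
well [[ 0.60208467 -0.01290348  0.095     ]]
block ((0.5750492811203003, -0.024954408407211304), (0.12062616646289825, 0.08438397943973541), 20.122966766357422)
[ 0.60938767 -0.01902888  0.06375084] [ 5.91402917e-01 -2.23474261e-04  9.44799081e-02] [ 0.61347197 -0.0249265   0.09510845]
hole px 350.6448598130841 94.24299065420561 214
[[11, 11, 23, 23, 346]] [[22.06069364 21.22254335]]
tab ((0.5106548070907593, -0.2709536552429199), (0.025574278086423874, 0.013921192847192287), 41.7209587097168) 510
bar end ray [[ 0.47241776 -0.30610146  0.108     ]
 [ 0.52179516 -0.26740837  0.108     ]]
```

Request:
{"op": "servo_tool", "data": {
  "motion": [1, 0.5, -0.4, 0, 0, 1, 1, -0.8, 0, 0, 1, 1, -0.8, 0, 0, 1, 1, -0.8, 0, 0]
}}

```text
time: 3.85
tool_pos: [0.5073, 0.1563, 0.2789]
tool_rot: [0.0, 0.934, 0.358, -0.0]
contact_force: [0.5, 0.2, -0.6]
gripper_width: 1.002
grasp_force: 0.0
```

```bash
python3 - <<'E'
from h import *
rgb,d,K,D,T=grab("wrist"); save("w3",rgb); P=cloud(d,K,D,T); np.savez("w3.npz",P=P,K=K,D=D,T=T,d=d); to(.523,.272,.28)
Q=P[(P[...,2]>.15)&(P[...,2]<.16)&(P[...,1]>.2)&(P[...,1]<.33)&(P[...,0]>.47)&(P[...,0]<.58)]; print("knob",cv2.minEnclosingCircle(Q[:,:2].astype(np.float32)),Q.mean(0),len(Q))
Q=P[(P[...,2]>.05)&(P[...,2]<.06)&(P[...,1]>.15)&(P[...,1]<.4)]; print("rack",cv2.minAreaRect(Q[:,:2].astype(np.float32)))
E
```

```text
t 3.9 pos [0.5072 0.1555 0.2789] yaw 41.9 F [ 1.1 -0.9  0.3] units to (0.523, 0.272, 0.28) [ 0.746 -0.635 -0.01 ]
knob ((0.5228460431098938, 0.27069327235221863), 0.013400891795754433) [0.52327204 0.27020308 0.1552763 ] 887
rack ((0.6081382036209106, 0.257168710231781), (0.15153369307518005, 0.27051544189453125), 81.11750793457031)
```

View pics/w3.png

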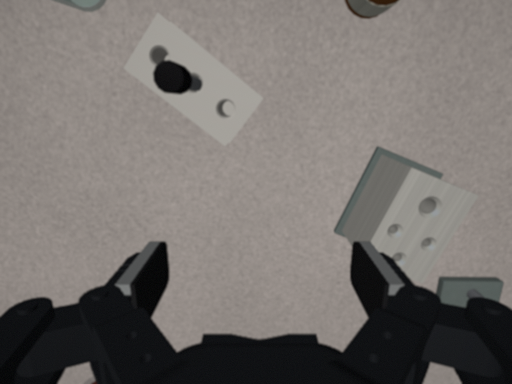

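The knob is at (172,77) standing in the rack, and the block well is at (429,205). From depth the knob centre is (0.523, 0.2705). I'll move above it and check.

Request:
{"op": "servo_tool", "data": {
  "motion": [1, 0.37, -0.31, 0, 0, 1, 0.735, -0.625, 0.3, 0, 1, 0.735, -0.625, 0.5, 0, 1, 0.735, -0.625, 0.7, 0, 1, 0.735, -0.625, 0.7, 0]
}}

```text
time: 4.53
tool_pos: [0.5214, 0.2691, 0.1926]
tool_rot: [0.0, 0.934, 0.357, -0.003]
contact_force: [0.5, -0.5, 0.4]
gripper_width: 1.0
grasp_force: 0.0
```

```bash
python3 - <<'E'
from h import *
f=np.load("w3.npz"); print("well",ray([[429,205]],f["K"],f["D"],f["T"],.095))
rgb,d,K,D,T=grab("wrist"); save("w4",rgb); P=cloud(d,K,D,T)
Q=P[(P[...,2]>.15)&(P[...,2]<.16)&(P[...,1]>.24)&(P[...,1]<.3)&(P[...,0]>.49)&(P[...,0]<.56)]; c=cv2.minEnclosingCircle(Q[:,:2].astype(np.float32)); print("knob",c,len(Q))
to(c[0][0],c[0][1],.119)
E
```

```text
well [[ 0.60223931 -0.01364685  0.095     ]]
knob ((0.5231441855430603, 0.2709493935108185), 0.01305717695504427) 1265
t 4.58 pos [0.5223 0.2696 0.1946] yaw 41.8 F [-0.1  0.5  0.1] units to (0.5231441855430603, 0.2709493935108185, 0.119) [ 0.014 -0.003  0.63 ]
```

Well is at (0.602, -0.0138). Descending to grip.

Request:
{"op": "servo_tool", "data": {
  "motion": [1, 0.01, 0, 0.3, 0, 1, 0.01, 0, 0.6, 0, 1, 0.01, 0, 0.63, 0, 1, 0.01, 0, 0.63, 0, -1, 0.01, 0, 0.63, 0]
}}

```text
time: 5.2
tool_pos: [0.5246, 0.2728, 0.1225]
tool_rot: [0.0, 0.934, 0.358, 0.002]
contact_force: [0.7, -0.7, -0.4]
gripper_width: 0.816
grasp_force: 0.0
```

Request:
{"op": "servo_tool", "data": {
  "motion": [-1, 0, 0, 0, 0, -1, 0, 0, 0, 0, -1, 0, 0, 0, 0, -1, 0, 0, 0, 0, -1, 0, 0, 0, 0]
}}

```text
time: 5.82
tool_pos: [0.5234, 0.2727, 0.1205]
tool_rot: [0.0, 0.934, 0.358, 0.001]
contact_force: [0.4, -1.2, 5.2]
gripper_width: 0.286
grasp_force: 58.7
```

Request:
{"op": "servo_tool", "data": {
  "motion": [-1, 0, 0, -0.15, 0, -1, 0, 0, -0.4, 0, -1, 0, 0, -0.75, 0, -1, 0, 0, -1, 0, -1, 0, 0, -1, 0]
}}

```text
time: 6.45
tool_pos: [0.5242, 0.2731, 0.2433]
tool_rot: [-0.0, 0.934, 0.358, 0.003]
contact_force: [-0.2, 0.3, -1.7]
gripper_width: 0.285
grasp_force: 59.1
```

```bash
python3 - <<'E'
from h import *
to(.602,-.0138,.25)
rgb,d,K,D,T=grab("side"); save("s1",rgb[150:310,170:330].repeat(3,0).repeat(3,1)); print(manip.state()["grasp_force"])
E
```

```text
t 6.45 pos [0.5242 0.2731 0.2433] yaw 42.0 F [-0.2  0.3 -1.7] units to (0.602, -0.0138, 0.25) [-1.118  2.211 -0.058]
59.066476821899414
```

View pics/s1.png

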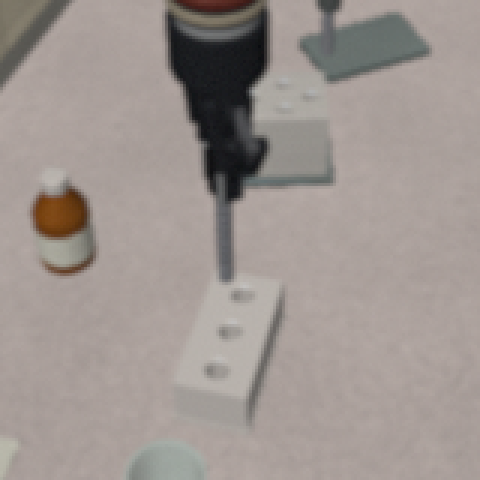

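The rod hangs clear of the rack and looks near-vertical. Now carrying it to the well.

Request:
{"op": "servo_tool", "data": {
  "motion": [-1, -0.15, 0.3, -0.06, 0, -1, -0.3, 0.6, -0.06, 0, -1, -0.45, 0.9, -0.06, 0]
}}

```text
time: 6.88
tool_pos: [0.5539, 0.155, 0.2439]
tool_rot: [-0.001, 0.933, 0.359, -0.002]
contact_force: [0.4, -0.0, -0.8]
gripper_width: 0.293
grasp_force: 59.2
```

Request:
{"op": "servo_tool", "data": {
  "motion": [-1, -0.2, 0.4, 0, 0, -1, -0.4, 0.8, 0, 0, -1, -0.5, 0.95, 0, 0]
}}

```text
time: 7.25
tool_pos: [0.5859, 0.0289, 0.2438]
tool_rot: [-0.001, 0.934, 0.357, -0.002]
contact_force: [-0.5, 0.5, -2.3]
gripper_width: 0.287
grasp_force: 59.3
```

Request:
{"op": "servo_tool", "data": {
  "motion": [-1, -0.1, 0.2, 0, 0, -1, -0.16, 0.35, 0, 0, -1, -0.16, 0.35, 0, 0, -1, -0.16, 0.35, 0, 0]
}}

```text
time: 7.75
tool_pos: [0.6003, -0.0119, 0.2464]
tool_rot: [-0.001, 0.933, 0.359, -0.0]
contact_force: [-0.3, 0.3, -1.7]
gripper_width: 0.285
grasp_force: 59.3
```

```bash
python3 - <<'E'
from h import *
to(.602,-.0138,.25)
ims=[]
for c in ["scene","side"]:
    rgb,d,K,D,T=grab(c); P=cloud(d,K,D,T)
    m=(np.abs(P[...,0]-.602)<.03)&(np.abs(P[...,1]+.0138)<.03)&(P[...,2]>.10)&(P[...,2]<.215); 
    for lo in np.arange(.10,.21,.015):
        Q=P[m&(P[...,2]>=lo)&(P[...,2]<lo+.015)]
        if len(Q): print(c,round(lo,3),len(Q),np.median(Q,0).round(4))
    print(T[:3,3]); u=[190,215][c=="side"]; ims.append(cv2.resize(rgb[100:240,u:u+100],None,fx=4,fy=4))
save("s2",np.hstack(ims))
rgb,d,K,D,T=grab("wrist"); save("w5",rgb); np.savez("w5.npz",P=cloud(d,K,D,T),K=K,D=D,T=T)
E
```

```text
t 7.75 pos [ 0.6003 -0.0119  0.2464] yaw 42.0 F [-0.3  0.3 -1.7] units to (0.602, -0.0138, 0.25) [-0.     0.021 -0.03 ]
scene 0.1 1 [ 0.6197 -0.0369  0.1011]
scene 0.13 14 [ 0.6032 -0.0065  0.1406]
scene 0.145 20 [ 0.6017 -0.0072  0.1521]
scene 0.16 21 [ 0.6025 -0.0067  0.1678]
scene 0.175 20 [ 0.6021 -0.0069  0.182 ]
scene 0.19 23 [ 0.6034 -0.0072  0.1973]
scene 0.205 13 [ 0.6028 -0.0058  0.2106]
[1.02779335 0.81114334 0.86266536]
side 0.13 11 [ 0.5966 -0.007   0.1382]
side 0.145 15 [ 0.5957 -0.0066  0.1526]
side 0.16 15 [ 0.5977 -0.0071  0.1677]
side 0.175 15 [ 0.5954 -0.0058  0.1831]
side 0.19 16 [ 0.5978 -0.0067  0.1974]
side 0.205 11 [ 0.5946 -0.006   0.2116]
[0.29521953 0.85358877 0.85689024]
```

View pics/s2.png

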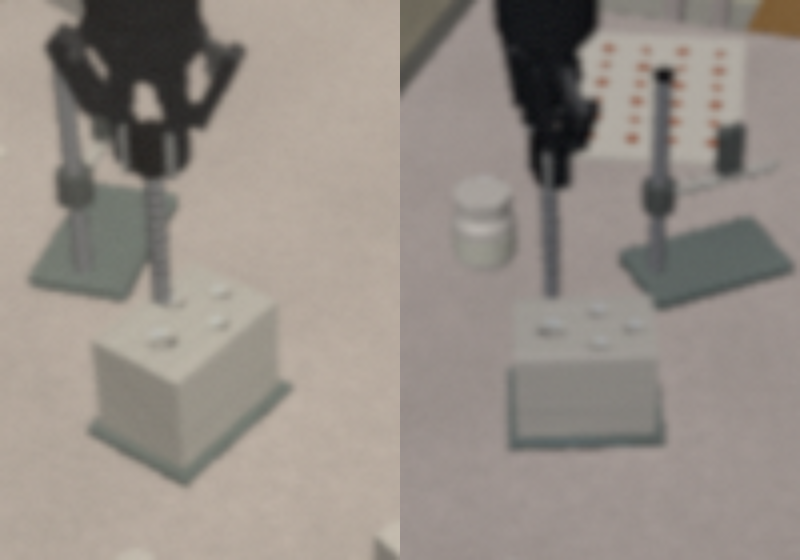

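View pics/w5.png

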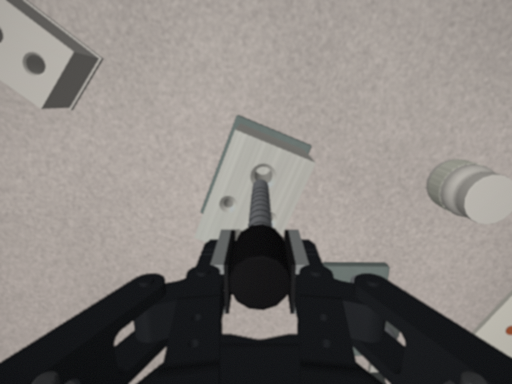

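Rod is vertical and stands a little short of the well; the wrist view shows the well mouth at (262,171), directly ahead of the rod's lower end at (261,185).

```bash
python3 - <<'E'
from h import *
f=np.load("w5.npz"); print("well",ray([[262,171.5]],f["K"],f["D"],f["T"],.095))
P=f["P"]; g=cv2.imread("pics/w5.png",0)
for lo,hi in [(.13,.15),(.15,.17),(.17,.19),(.19,.21),(.258,.285)]:
    Q=P[(P[...,2]>lo)&(P[...,2]<hi)&(np.hypot(P[...,0]-.6,P[...,1]+.012)<.02)]; print(lo,len(Q),np.median(Q,0).round(4),((Q.max(0)+Q.min(0))/2).round(4))
to(.602,-.0138,.235)
E
```

```text
well [[ 0.60406307 -0.01171264  0.095     ]]
0.13 74 [ 0.6046 -0.0084  0.143 ] [ 0.6008 -0.0116  0.1425]
0.15 113 [ 0.6048 -0.0089  0.1618] [ 0.6006 -0.0119  0.16  ]
0.17 154 [ 0.6046 -0.0084  0.1818] [ 0.6011 -0.0121  0.1801]
0.19 201 [ 0.6046 -0.0083  0.2019] [ 0.6004 -0.0123  0.2003]
0.258 5176 [ 0.6024 -0.0097  0.2812] [ 0.6002 -0.0115  0.2715]
t 7.9 pos [ 0.6004 -0.0118  0.2469] yaw 42.1 F [-0.1  0.5 -0.1] units to (0.602, -0.0138, 0.235) [-0.001  0.021  0.099]
```

Request:
{"op": "servo_tool", "data": {
  "motion": [-1, 0.01, 0.02, 0.1, 0, -1, 0.01, 0.02, 0.21, 0, -1, 0.01, 0.02, 0.21, 0]
}}

```text
time: 8.28
tool_pos: [0.6018, -0.0135, 0.2189]
tool_rot: [-0.001, 0.934, 0.358, -0.002]
contact_force: [0.6, 0.9, -1.2]
gripper_width: 0.292
grasp_force: 59.3
```

Request:
{"op": "servo_tool", "data": {
  "motion": [-1, 0, 0, 0.03, 0, -1, 0, 0, 0.06, 0, -1, 0, 0, 0.09, 0, -1, 0, 0, 0.12, 0, -1, 0, 0, 0.12, 0]
}}

```text
time: 8.9
tool_pos: [0.6029, -0.0138, 0.2069]
tool_rot: [-0.0, 0.934, 0.358, -0.0]
contact_force: [0.6, -0.9, -1.0]
gripper_width: 0.289
grasp_force: 59.3
```

```bash
python3 -c "
from h import *
s=manip.state();print(s['contact_force'].round(1),s['ft_torque'].round(2));to(.6025,-.013,.19)"
```

```text
[ 0.6 -0.9 -1. ] [ 0.01 -0.03  0.03]
t 8.9 pos [ 0.6029 -0.0138  0.2069] yaw 42.0 F [ 0.6 -0.9 -1. ] units to (0.6025, -0.013, 0.19) [ 0.002 -0.007  0.14 ]
```

Request:
{"op": "servo_tool", "data": {
  "motion": [-1, 0, 0, 0.02, 0, -1, 0, 0, 0.04, 0, -1, 0, 0, 0.06, 0, -1, 0, 0, 0.08, 0, -1, 0, 0, 0.08, 0]
}}

```text
time: 9.52
tool_pos: [0.6029, -0.0137, 0.1973]
tool_rot: [-0.0, 0.934, 0.358, -0.0]
contact_force: [-1.0, 0.4, -1.4]
gripper_width: 0.288
grasp_force: 59.3
```

```bash
python3 -c "
from h import *
s=manip.state();print(s['contact_force'].round(1),s['ft_torque'].round(2));to(.6025,-.013,.168)"
```

```text
[-1.   0.4 -1.4] [-0.01  0.   -0.01]
t 9.53 pos [ 0.6029 -0.0137  0.1973] yaw 42.0 F [-1.   0.4 -1.4] units to (0.6025, -0.013, 0.168) [ 0.002 -0.007  0.244]
```

Request:
{"op": "servo_tool", "data": {
  "motion": [-1, 0, 0, 0.05, 0, -1, 0, 0, 0.1, 0, -1, 0, 0, 0.15, 0, -1, 0, 0, 0.2, 0, -1, 0, 0, 0.2, 0]
}}

```text
time: 10.15
tool_pos: [0.6026, -0.0137, 0.1727]
tool_rot: [-0.0, 0.934, 0.358, -0.001]
contact_force: [0.4, -0.1, -1.7]
gripper_width: 0.287
grasp_force: 59.3
```

Request:
{"op": "servo_tool", "data": {
  "motion": [-1, 0, 0, 0.02, 0, -1, 0, 0, 0.04, 0, -1, 0, 0, 0.06, 0]
}}

```text
time: 10.52
tool_pos: [0.6032, -0.0138, 0.1665]
tool_rot: [0.0, 0.934, 0.358, 0.0]
contact_force: [-0.6, 0.2, -1.5]
gripper_width: 0.285
grasp_force: 59.3
```

Request:
{"op": "servo_tool", "data": {
  "motion": [-1, 0, 0, 0.02, 0, -1, 0, 0, 0.04, 0, -1, 0, 0, 0.06, 0]
}}

```text
time: 10.9
tool_pos: [0.6048, -0.0135, 0.1642]
tool_rot: [0.001, 0.934, 0.358, 0.002]
contact_force: [-5.7, 1.2, 20.7]
gripper_width: 0.289
grasp_force: 61.5
```

Request:
{"op": "servo_tool", "data": {
  "motion": [-1, 0, 0, -0.02, 0, -1, 0, 0, -0.05, 0, -1, 0, 0, -0.05, 0]
}}

```text
time: 11.28
tool_pos: [0.6031, -0.0138, 0.1651]
tool_rot: [0.0, 0.934, 0.358, 0.0]
contact_force: [0.5, -0.1, -2.2]
gripper_width: 0.291
grasp_force: 59.2
```

```bash
python3 - <<'E'
from h import *
s=manip.state();print(s['contact_force'].round(1),s['ft_torque'].round(2));to(.602,-.0138,.164)
rgb,d,K,D,T=grab("wrist"); P=cloud(d,K,D,T)
for lo,hi in [(.097,.11),(.11,.125),(.125,.14)]:
    Q=P[(P[...,2]>lo)&(P[...,2]<hi)&(np.hypot(P[...,0]-.6,P[...,1]+.012)<.02)]; print(lo,len(Q),np.median(Q,0).round(4) if len(Q) else '')
Q=P[(P[...,2]>.17)&(P[...,2]<.22)&(np.hypot(P[...,0]-.6,P[...,1]+.012)<.016)]; print("knobtop",np.percentile(Q[:,2],[50,75,90,97]))
for c in ["scene","side"]:
    rgb,d,K,D,T=grab(c); P=cloud(d,K,D,T)
    for lo in np.arange(.1,.18,.012):
        Q=P[(P[...,2]>=lo)&(P[...,2]<lo+.012)&(np.hypot(P[...,0]-.602,P[...,1]+.0138)<.016)]; print(c,round(lo,3),len(Q),np.median(Q,0).round(4) if len(Q) else '')
E
```

```text
[ 0.5 -0.1 -2.2] [ 0.01  0.02 -0.04]
t 11.28 pos [ 0.6031 -0.0138  0.1651] yaw 42.0 F [ 0.5 -0.1 -2.2] units to (0.602, -0.0138, 0.164) [-0.007 -0.006  0.009]
0.097 123 [ 0.6073 -0.01    0.1018]
0.11 163 [ 0.6072 -0.0102  0.1175]
0.125 168 [ 0.6074 -0.0104  0.1325]
knobtop [0.19966271 0.20039617 0.20226654 0.20841037]
scene 0.1 18 [ 0.6045 -0.0081  0.1061]
scene 0.112 15 [ 0.6039 -0.009   0.1187]
scene 0.124 15 [ 0.6055 -0.0066  0.131 ]
scene 0.136 14 [ 0.6046 -0.0081  0.1433]
scene 0.148 17 [ 0.6048 -0.0083  0.1544]
scene 0.16 16 [ 0.6089 -0.0055  0.1691]
scene 0.172 26 [ 0.6094 -0.0039  0.1783]
side 0.1 13 [ 0.5997 -0.0079  0.1072]
side 0.112 11 [ 0.5971 -0.0087  0.12  ]
side 0.124 9 [ 0.5989 -0.0082  0.1292]
side 0.136 13 [ 0.5966 -0.0095  0.1404]
side 0.148 9 [ 0.5994 -0.0089  0.1511]
side 0.16 5 [ 0.6074 -0.0044  0.1685]
side 0.172 8 [ 0.6068 -0.0043  0.1778]
```

Request:
{"op": "servo_tool", "data": {
  "motion": [-1, 0, 0, 0.004, 0, -1, 0, 0, 0.008, 0, -1, 0, 0, 0.012, 0, -1, 0, 0, 0.016, 0, -1, 0, 0, 0.016, 0]
}}

```text
time: 12.05
tool_pos: [0.6035, -0.0137, 0.1647]
tool_rot: [0.0, 0.934, 0.358, 0.001]
contact_force: [-2.0, 0.8, 5.9]
gripper_width: 0.289
grasp_force: 60.0
```

Request:
{"op": "servo_tool", "data": {
  "motion": [-1, -0.006, 0, 0.008, 0, -1, -0.012, 0, 0.008, 0, -1, -0.012, 0, 0.008, 0]
}}

```text
time: 12.42
tool_pos: [0.603, -0.0143, 0.1646]
tool_rot: [0.0, 0.934, 0.358, 0.002]
contact_force: [-3.1, 2.5, 7.9]
gripper_width: 0.287
grasp_force: 60.2
```

Request:
{"op": "servo_tool", "data": {
  "motion": [-1, 0.006, 0, -0.008, 0, -1, 0.006, 0, -0.008, 0, -0.2, 0.006, 0, -0.008, 0, 0.3, 0.006, 0, -0.008, 0, 1, 0.006, 0, -0.008, 0]
}}

```text
time: 13.05
tool_pos: [0.6022, -0.0143, 0.1626]
tool_rot: [-0.0, 0.934, 0.358, -0.0]
contact_force: [-0.2, -0.8, 0.5]
gripper_width: 0.807
grasp_force: 0.0
```

Request:
{"op": "servo_tool", "data": {
  "motion": [1, 0, 0, 0, 0, 1, 0, 0, 0, 0, 1, 0, 0, 0, 0, 1, 0, 0, -0.2, 0, 1, 0, 0, -0.5, 0]
}}

```text
time: 13.68
tool_pos: [0.6016, -0.0141, 0.2223]
tool_rot: [-0.001, 0.934, 0.358, -0.002]
contact_force: [0.5, -0.0, 0.3]
gripper_width: 0.999
grasp_force: 0.0
```

Request:
{"op": "servo_tool", "data": {
  "motion": [1, 0, 0, -0.3, 0, 1, 0, 0, -0.6, 0, 1, 0, 0, -0.6, 0, 1, 0, 0, -0.6, 0]
}}

```text
time: 14.18
tool_pos: [0.6023, -0.0142, 0.2945]
tool_rot: [-0.0, 0.934, 0.358, -0.0]
contact_force: [-0.6, -0.3, -0.3]
gripper_width: 1.002
grasp_force: 0.0
```

```bash
python3 - <<'E'
from h import *
to(.5107,-.271,.27)
for c in ["scene","side","wrist"]:
    rgb,d,K,D,T=grab(c); P=cloud(d,K,D,T)
    if c=="wrist": save("w6",rgb)
    m=(P[...,2]>.175)&(P[...,2]<.22)&(np.hypot(P[...,0]-.602,P[...,1]+.0138)<.022); Q=P[m]; print(c,len(Q),np.percentile(Q[:,2],[10,50,75,90,97]).round(4),((Q.max(0)+Q.min(0))/2)[:2].round(4))
    B=P[(np.hypot(P[...,0]-.575,P[...,1]+.025)<.04)&(np.abs(P[...,2]-.095)<.01)]; print("  block z",np.median(B[:,2]))
E
```

```text
t 14.18 pos [ 0.6023 -0.0142  0.2945] yaw 42.0 F [-0.6 -0.3 -0.3] units to (0.5107, -0.271, 0.27) [-1.999  1.08   0.205]
scene 100 [0.1781 0.1935 0.1992 0.2001 0.2008] [ 0.6036 -0.0111]
  block z 0.09485287720855512
side 77 [0.1784 0.1927 0.1983 0.199  0.2003] [ 0.6009 -0.011 ]
  block z 0.09392918169191389
wrist 910 [0.1885 0.1995 0.2001 0.2006 0.2009] [ 0.6035 -0.0157]
  block z 0.09553002949727371
```

View pics/w6.png

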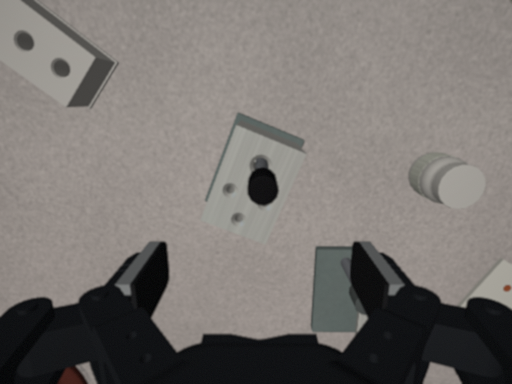

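The rod stands in the wide well, knob at (262,186), knob top at z ≈ 0.200 in all three cameras. Going to the pointer tab, whose bar top should end at 0.200.

Request:
{"op": "servo_tool", "data": {
  "motion": [1, -0.5, 0.27, 0, 0, 1, -1, 0.54, 0, 0, 1, -1, 0.54, 0, 0]
}}

```text
time: 14.7
tool_pos: [0.5553, -0.1452, 0.294]
tool_rot: [-0.001, 0.934, 0.356, -0.001]
contact_force: [-0.2, -0.2, 0.1]
gripper_width: 1.0
grasp_force: 0.0
```

Request:
{"op": "servo_tool", "data": {
  "motion": [1, -0.5, 0.27, 0, 0, 1, -1, 0.54, 0.2, 0, 1, -1, 0.54, 0.4, 0, 1, -1, 0.54, 0.5, 0, 1, -1, 0.54, 0.5, 0]
}}

```text
time: 15.32
tool_pos: [0.5108, -0.2697, 0.2339]
tool_rot: [-0.001, 0.933, 0.359, -0.001]
contact_force: [0.4, 0.4, 0.8]
gripper_width: 0.999
grasp_force: 0.0
```

```bash
python3 - <<'E'
from h import *
rgb,d,K,D,T=grab("wrist"); P=cloud(d,K,D,T).reshape(-1,3)
Q=P[((P>[.48,-.31,.155])&(P<[.54,-.23,.162])).all(1)]; r=cv2.minAreaRect(Q[:,:2].astype(np.float32)); print("tab",r,np.median(Q[:,2]),len(Q))
to(.5107,-.271,.119)
E
```

```text
tab ((0.5109333395957947, -0.2706591784954071), (0.02556060440838337, 0.013721008785068989), 42.591251373291016) 0.1581987647440725 621
t 15.38 pos [ 0.5115 -0.2699  0.2353] yaw 42.1 F [-0.3  0.9 -0.4] units to (0.5107, -0.271, 0.119) [-0.011  0.003  0.969]
```

Request:
{"op": "servo_tool", "data": {
  "motion": [1, -0.005, 0, 0.3, 0, 1, -0.005, 0, 0.6, 0, 1, -0.005, 0, 0.85, 0, 1, -0.005, 0, 0.93, 0, 1, -0.005, 0, 0.93, 0]
}}

```text
time: 16.0
tool_pos: [0.5112, -0.2712, 0.1246]
tool_rot: [0.0, 0.933, 0.359, 0.0]
contact_force: [0.3, -0.7, 1.0]
gripper_width: 0.999
grasp_force: 0.0
```

Request:
{"op": "servo_tool", "data": {
  "motion": [-1, 0, 0, 0, 0, -1, 0, 0, 0, 0, -1, 0, 0, 0, 0, -1, 0, 0, 0, 0, -1, 0, 0, 0, 0]
}}

```text
time: 16.62
tool_pos: [0.5104, -0.2714, 0.1241]
tool_rot: [-0.0, 0.934, 0.358, -0.0]
contact_force: [-1.4, 2.3, 2.7]
gripper_width: 0.151
grasp_force: 60.9
```

Request:
{"op": "servo_tool", "data": {
  "motion": [-1, 0, 0, 0, 0, -1, 0, 0, 0, 0]
}}

```text
time: 16.88
tool_pos: [0.5103, -0.2715, 0.1241]
tool_rot: [-0.0, 0.934, 0.358, -0.0]
contact_force: [-2.8, 1.1, 4.6]
gripper_width: 0.154
grasp_force: 61.1
```

Request:
{"op": "servo_tool", "data": {
  "motion": [-1, 0, 0, -0.08, 0, -1, 0, 0, -0.24, 0, -1, 0, 0, -0.4, 0, -1, 0, 0, -0.56, 0, -1, 0, 0, -0.7, 0]
}}

```text
time: 17.5
tool_pos: [0.5103, -0.2714, 0.2088]
tool_rot: [-0.0, 0.934, 0.358, -0.0]
contact_force: [2.3, -1.2, -8.3]
gripper_width: 0.157
grasp_force: 59.8
```

Request:
{"op": "servo_tool", "data": {
  "motion": [-1, 0, 0, -0.02, 0, -1, 0, 0, -0.04, 0, -1, 0, 0, -0.04, 0]
}}

```text
time: 17.88
tool_pos: [0.5103, -0.2714, 0.2126]
tool_rot: [-0.0, 0.934, 0.358, -0.0]
contact_force: [-0.2, 1.3, -3.4]
gripper_width: 0.153
grasp_force: 60.6
```

```bash
cat > m.py <<'E'
from h import *
to(.511,-.271,.2157)
for c in ["scene","side","wrist"]:
    rgb,d,K,D,T=grab(c); P=cloud(d,K,D,T)
    # bar along stand -x from the post
    o=np.array([.5645,-.2225]); e=np.array([.743,.669]); n=np.array([-.669,.743])
    a=(P[...,:2]-o)@e; b=(P[...,:2]-o)@n
    m=(a<-.088)&(a>-.126)&(abs(b)<.012)&(P[...,2]>.15)&(P[...,2]<.23); print(c,"bar end",m.sum(),np.percentile(P[m][:,2],[10,50,75,90,97]).round(4) if m.any() else "")
    m=(a<-.015)&(a>-.055)&(abs(b)<.012)&(P[...,2]>.15)&(P[...,2]<.23); print(c,"bar in",m.sum(),np.percentile(P[m][:,2],[10,50,75,90,97]).round(4) if m.any() else "")
    m=(P[...,2]>.175)&(P[...,2]<.22)&(np.hypot(P[...,0]-.602,P[...,1]+.0138)<.022); print(c,"knob",m.sum(),np.percentile(P[m][:,2],[50,75,90,97]).round(4) if m.any() else "")
E
python3 m.py
```

```text
t 17.88 pos [ 0.5103 -0.2714  0.2126] yaw 42.0 F [-0.2  1.3 -3.4] units to (0.511, -0.271, 0.2157) [ 0.007  0.001 -0.026]
scene bar end 14 [0.1901 0.1951 0.1968 0.1972 0.198 ]
scene bar in 19 [0.1902 0.1961 0.1969 0.1982 0.1992]
scene knob 100 [0.194  0.1987 0.1999 0.201 ]
side bar end 27 [0.1888 0.1922 0.1945 0.1956 0.1965]
side bar in 38 [0.1879 0.1929 0.1943 0.1955 0.1961]
side knob 76 [0.1932 0.1974 0.1985 0.1992]
wrist bar end 54 [0.196  0.1969 0.1971 0.1974 0.1977]
wrist bar in 1677 [0.1957 0.1965 0.1969 0.1973 0.1977]
wrist knob 0
```

Request:
{"op": "servo_tool", "data": {
  "motion": [-1, 0, 0, -0.015, 0, -1, 0, 0, -0.028, 0, -1, 0, 0, -0.028, 0, -1, 0, 0, -0.028, 0]
}}

```text
time: 18.52
tool_pos: [0.5103, -0.2714, 0.2157]
tool_rot: [-0.0, 0.934, 0.358, -0.0]
contact_force: [0.4, 0.9, -6.3]
gripper_width: 0.155
grasp_force: 60.1
```

```bash
python3 m.py
```

```text
t 18.52 pos [ 0.5103 -0.2714  0.2157] yaw 42.0 F [ 0.4  0.9 -6.3] units to (0.511, -0.271, 0.2157) [0.006 0.001 0.   ]
scene bar end 11 [0.1952 0.1983 0.1997 0.2008 0.2008]
scene bar in 20 [0.1959 0.1995 0.2005 0.2011 0.2022]
scene knob 99 [0.1938 0.1986 0.1998 0.2005]
side bar end 28 [0.1906 0.1957 0.1973 0.1987 0.1993]
side bar in 37 [0.1924 0.197  0.1985 0.1994 0.2003]
side knob 74 [0.1928 0.1984 0.1996 0.2002]
wrist bar end 55 [0.1991 0.1997 0.2001 0.2003 0.2005]
wrist bar in 1675 [0.1989 0.1997 0.2001 0.2005 0.2009]
wrist knob 0
```

Level (0.1998 against 0.1998). Releasing and retreating straight up.

Request:
{"op": "servo_tool", "data": {
  "motion": [0, 0, 0, 0, 0, 1, 0, 0, 0, 0, 1, 0, 0, 0, 0, 1, 0, 0, 0, 0, 1, 0, 0, 0, 0]
}}

```text
time: 19.3
tool_pos: [0.5105, -0.2716, 0.2161]
tool_rot: [0.0, 0.934, 0.358, 0.0]
contact_force: [0.9, 0.2, 0.1]
gripper_width: 1.001
grasp_force: 0.0
```

Request:
{"op": "servo_tool", "data": {
  "motion": [1, 0, 0, -0.2, 0, 1, 0, 0, -0.5, 0, 1, 0, 0, -0.8, 0, 1, 0, 0, -0.8, 0, 1, 0, 0, -0.8, 0]
}}

```text
time: 19.92
tool_pos: [0.5102, -0.2714, 0.3111]
tool_rot: [-0.0, 0.934, 0.358, -0.0]
contact_force: [-0.5, 0.3, -0.9]
gripper_width: 0.996
grasp_force: 0.0
```

```bash
python3 m.py; python3 - <<'E'
from h import *
ims=[]
rgb,d,K,D,T=grab("scene"); P=cloud(d,K,D,T); save("end",cv2.resize(rgb[90:330,130:400],None,fx=2.4,fy=2.4))
for l in ["reagent_bottle","sample_jar","beaker"]:
    for r in models.regions_of("scene",l)[:1]: print(l,np.median(P[r["mask"]&(d>0)],0).round(3))
E
```

```text
t 19.93 pos [ 0.5102 -0.2714  0.3111] yaw 42.0 F [-0.5  0.3 -0.9] units to (0.511, -0.271, 0.2157) [0.007 0.003 0.795]
scene bar end 17 [0.1951 0.1993 0.2006 0.2014 0.2016]
scene bar in 23 [0.1959 0.1998 0.201  0.2024 0.2073]
scene knob 98 [0.1938 0.1986 0.1999 0.2002]
side bar end 28 [0.1935 0.1967 0.1983 0.1992 0.1996]
side bar in 34 [0.1923 0.1966 0.1977 0.1992 0.2003]
side knob 77 [0.1931 0.1975 0.1992 0.2001]
wrist bar end 216 [0.199  0.1998 0.2003 0.2007 0.2011]
wrist bar in 712 [0.1991 0.2    0.2004 0.2008 0.2013]
wrist knob 0 
reagent_bottle [0.746 0.208 0.072]
sample_jar [ 0.747 -0.195  0.051]
beaker [0.517 0.444 0.055]
```

View pics/end.png

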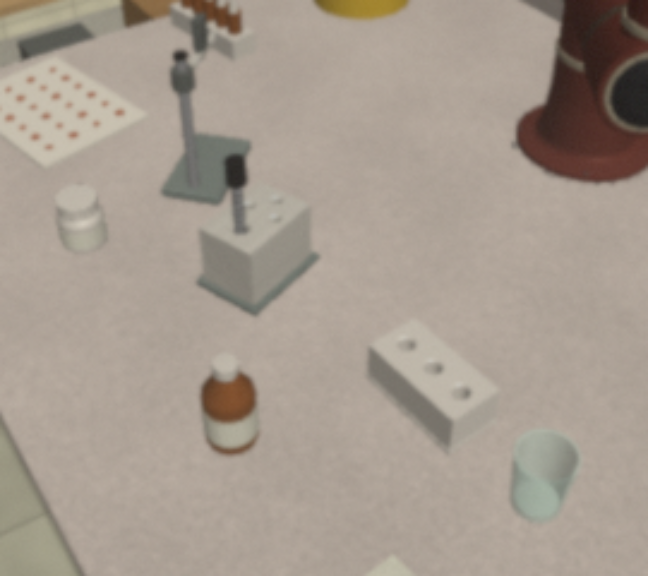

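The rod stands in the wide well at (240,195), the pointer is raised at about (185,75)–(200,45), and the bystanders have not moved. Handing in.

```bash
python3 -c "from plant import job_done; print(job_done())"
```

```text
the job is handed in; nothing more can be done
None
```

Job handed in at about 20 s of the 58 s: the rod stands bottomed in the wide well (about 45 mm deep), the pointer bar's top face measures about 0.200 m against the knob top at about 0.200 m, the gripper is clear, and the bottles and beaker have not moved.

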